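# Stow the braai tongs: slide the cover shut and hasp the box

### The job

Put the steel tongs away in the open compartment of the dark steel tong box, lying flat. Then slide the box's cover fully home over them, and after that swing the hinged hasp over the staple on the cover until it lies fully down. Leave all the other things on the counter where they are.

Things in the scene. Friction and masses are not known exactly. Their poses are not given: they have to be found in the camera images.
- tong_box: dark steel box fixed to the counter, 226 mm (x) by 236 mm (y), 64 mm high over the rails. Origin: centre of its underside, z up. The +y half is an open-topped compartment; the -y half is closed by a deck at z 50 mm over which the cover parks. Rails along both x sides rise to z 64 mm, leaving 206 mm clear between their lips. The hasp is hinged on the outer +y wall.
- compartment (a point): centre of the compartment's floor (box frame x 0, y 57, z 6 mm); axes as the box. Inside, the compartment spans box x -107 to 107 mm and y 2 to 112 mm; its wall tops are at z 50 mm
- cover (a joint): slide of the cover, m: 0 = shut over the compartment; 0.110 = fully open, parked over the deck (it opens along box -y). Starts partly to nearly fully open; stays where left, friction about 1.5 N. Aluminium plate 212 (x) by 118 (y) by 5 mm, top at box z 56 mm; shut, it spans box y -6 to 112 mm, so it uncovers the compartment from the +y wall inwards
- cover_grip (a point): centre of the top face of the cover's grip bar, at box z 80 mm, box y 17 mm when shut; the bar is 70 mm long along box x, 12 mm thick along box y, and stands 24 mm over the cover; axes as the box
- staple (a point): top of the staple (the catch) on the cover: a steel loop 22 mm long along box y, 6 mm thick, rising 13 mm over the cover; at box x 0, and at box y 82 mm when the cover is shut; moves with the cover
- hasp (a joint): angle of the hasp, rad: 0 = flat down over the staple, pointing along box -y; 1.57 = upright; up to 2.4 = thrown back, leaning outwards past the +y wall. Stiff (0.04 N m), stays where left. Steel strap 75 mm long, 44 mm wide, 5 mm thick, with a slot for the staple (12 mm wide, 22 to 53 mm from the hinge) and a solid end 22 mm long
- hasp_hinge (a point): hinge axis of the hasp, centre: box frame x 0, y 122, z 62 mm; the axis runs along the box's x
- hasp_tip (a point): middle of the hasp's free end, 75 mm from the hinge, half way through its thickness
- tongs: steel tongs, folded and locked (rigid), lying on the counter on their side: 181 mm long (x; hinge end at -x, scoops at +x), 30 mm wide (y) at the two parallel arms, 22 mm high. Origin: centre of the underside, also the best place to grip across the arms; about 0.16 kg
- fork: bystander: black plastic fork lying flat, 181 mm (x) by 34 mm, 10 mm high; origin under its centre
- brush: bystander: basting brush lying flat, 170 mm long (x), under 40 mm wide and 30 mm high; origin under its centre
- salt_pig: bystander: round glass salt pig with a slanted mouth, 84 mm across, 88 mm high; stands near the hasp; origin under its centre
- tin: bystander: aluminium tin, 64 mm across, 90 mm high; stands near the hasp; origin under its centre
- pot: bystander: open aluminium basting pot with two side handles (about 180 mm over them, along y), 104 mm across, 75 mm high; origin under its centre
- silicone_lid: bystander: flat round orange silicone lid with a knob, 120 mm across, 28 mm high; origin under its centre
- oil: bystander: oil bottle, 64 mm across, 210 mm high; origin under its centre

How it is judged:
On the way, in this order (a step that is already met when the one before it is completed fails the run):
1. the tongs lie flat on the floor of the compartment, the cover not yet shut (x of tongs in the frame of tong_box between -0.025 and 0.025 m and y of tongs in the frame of tong_box between 0.01 and 0.104 m and z of tongs in the frame of tong_box below 0.014 m and angle between tongs's own z axis and vertical below 0.15 rad and value of joint cover above 0.02 m), for 0.2 s.
2. the cover is fully home over the tongs (within 4 mm) while the hasp is still up (value of joint cover below 0.004 m and value of joint hasp above 0.6 rad), for 0.1 s.
At the end, for the whole second after the job is handed in: the tongs lie flat and at rest on the compartment's floor (origin within 25 mm of its middle lengthwise, between its walls), the cover is shut to within 4 mm and the hasp lies over the staple within 0.12 rad of fully down (x of tongs in the frame of tong_box between -0.025 and 0.025 m and y of tongs in the frame of tong_box between 0.01 and 0.104 m and z of tongs in the frame of tong_box below 0.014 m and angle between tongs's own z axis and vertical below 0.15 rad and value of joint cover below 0.004 m and value of joint hasp below 0.12 rad and linear speed of tongs below 0.02 m/s); the robot touches nothing.
It fails at once if a bystander is moved by more than 30 mm or knocked over (distance of any of fork, brush, salt_pig, tin, pot, silicone_lid, oil from where it was at the start of the episode above 0.03 m or angle between any of fork, brush, salt_pig, tin, pot, silicone_lid, oil's own z axis and vertical above 0.6 rad).
It also fails if it takes over 64 s, if anything falls off the work surface, if the arm or the gripper's body presses on something with over 40 N, if the wrist force passes 120 N, or if a joint passes its speed limit or range.

### The arm

A 6-joint arm with a two-finger parallel gripper is mounted at the origin on the work surface. World frame = base frame: x ahead of the robot, y to its left, z up, the work surface at z = 0. Lengths are in m, angles in rad, forces in N, time in s.
With the tool pointing down it reaches from about 0.35 to 0.775 m from the base axis. Payload 7.3 kg.
Tool frame: the origin (TCP) lies midway between the tips of the shut fingers; the grasp point (between the pads) lies 19 mm behind it; z points along the fingers, y is the line along which they close (so a half turn about z gives the same grasp; the last joint's range is limited). The gripper opens to 92 mm and grips with 3 to 60 N. Pads are 19 mm wide; open, the fingers measure 130 mm over their backs; the gripper's body (75 mm by 190 mm) begins 47 mm behind the grasp point.
Start: joints at [-1.476, 0.342, 1.524, -0, 1.275, -0.146], TCP at [0.125, -0.51, 0.227] pointing down, gripper open.
Joint ranges: [-2.53, 2.53], [-0.77, 2.02], [0.04, 2.7], [-1, 4.14], [0.28, 2.66], [-3.11, 3.11]. Speed limits (rad/s): [2.57, 2.57, 3.14, 3.14, 3.14, 3.14].

### API

Orientations are given as [roll, pitch, yaw] about the fixed x, y, z axes, in that order (R = Rz(yaw) Ry(pitch) Rx(roll)).
In Python, from cell import monitor, vision, workorder gives the robot as it stands.
- The arm moves only by the tool move_arm, never from a script. Its argument "rows" is a list of rows, each a list of 5 numbers: the shift along the world's x, y, z in mm, then the turn about the world's z in rad, then the closure, from -1 (fully open) to 1 (shut). A call has 1 to 12 rows; each row shifts and turns the commanded pose from where the row before left it; what a row does not reach is not made up. A row lasts 1/10 s, in which the tool goes at most 50 mm and 8.59 degrees, less where a joint would pass 70% of its speed; a pose out of reach is approached as far as the arm can. A call is refused whole if a number of a shift passes 50 or a number of a turn 0.15, either way. A call with a gripper value outside its range is refused whole. The fingers move at their own pace and stop on an object; "newtons" is the grip in N (left out, the last holds). Time passes only in rows, so rows that do not move let the fingers close. It gives the time, the measured TCP pose, the force, the opening and the grip force at its end, in the units of the state.
- monitor.observe(): the state, without advancing time (a new reading comes with each control period).
- vision.read_camera(name): name is "side" or "top" or "wrist"; returns the picture (384x512x3 uint8, red, green, blue); there is no depth.
- vision.get_calibration(name): a dict with "K" (3x3 intrinsics, pixels), "T" (4x4, takes a point from camera to world coordinates); the wrist camera has in their place "mount" (4x4, takes a point from camera to tool coordinates, whose origin is the TCP and whose axes are the flange's). Camera axes: x right, y up, looking along -z (the intrinsics and any distortion apply to the point x, -y, -z); pixel columns grow to the right and rows downward; lengths in m; the calibration is good to about 2 mm. The wrist camera is an equidistant fisheye: a pixel r from the principal point sees the ray r / f radians off the axis. A picture is of the moment at which its call begins: read the wrist's pose just before it. get_calibration takes no time and is no camera call.
- workorder.hand_in(): hands the job in; it is judged then, once.
The state is a dict: "time": time; "qpos": joint angles; "qvel": joint speeds; "joint_efforts": joint torques, N m; "tool_pos": TCP position; "tool_rot": TCP orientation; "contact_force": force on the tool from outside, world axes, zero at the start; "torque": the same for the moment, N m; "opening": finger opening in m; "grip_force": force on a finger pad.
Only numpy, scipy, OpenCV 4.12 (cv2) and the standard library are available. Lean on these libraries where they do the work, as an engineer would, in place of code of your own. Each camera call takes 0.05 s, during which the arm holds its last target. There are 200 camera calls.

## Working session

There is one attempt and no reset: what is moved stays moved. The work goes in short steps, Python scripts to look and compute and a tool call to move; the robot and the scene stay as the last step left them, time stands still between calls to the robot, and variables do not carry over. Pictures are saved under pics/ and viewed, at most 10 in all, crops included, and the job is handed in when it is done.

Besides the shell and the picture viewer there is one more tool, called as a command line: name --pt "numbers of a row" for each row, then --argument value for the rest. move_arm: Moves the arm, as the interface text tells. Its arguments: {"type":"object","properties":{"rows":{"type":"array","items":{"type":"array","items":{"type":"number"}}},"newtons":{"type":"number"}},"required":["rows"]}

```bash
mkdir -p pics
cat > h.py <<'E'
import numpy as np, cv2
from cell import monitor, vision, workorder
def snap(n,f):
    im=vision.read_camera(n); cv2.imwrite(f'pics/{f}.png',cv2.cvtColor(im,cv2.COLOR_RGB2BGR)); return im
def ray(n,u,v):
    c=vision.get_calibration(n);K=np.array(c['K']);T=np.array(c['T'])
    d=np.linalg.inv(K)@[u,v,1]; d=T[:3,:3]@(d*[1,-1,-1]); return T[:3,3],d
def onz(n,u,v,z):
    o,d=ray(n,u,v); return o+d*(z-o[2])/d[2]
def proj(n,p):
    c=vision.get_calibration(n);K=np.array(c['K']);T=np.array(c['T'])
    q=T[:3,:3].T@(np.array(p)-T[:3,3]); q=K@(q*[1,-1,-1]); return q[:2]/q[2]
E
python3 - <<'E'
from h import *
a=snap('top','top0');b=snap('side','side0')
for n in('top','side'):
    c=vision.get_calibration(n);print(n,c)
s=monitor.observe();print(s)
E
```

```text
top {'K': array([[408.7240826 ,   0.        , 257.34137649],
       [  0.        , 408.7240826 , 192.15214123],
       [  0.        ,   0.        ,   1.        ]]), 'T': array([[-1.32236183e-02,  9.94639999e-01, -1.02549542e-01,
         3.56759798e-01],
       [-9.99911833e-01, -1.30298517e-02,  2.55916093e-03,
         6.52850056e-02],
       [ 1.20923850e-03,  1.02574342e-01,  9.94724606e-01,
         1.37416087e+00],
       [ 0.00000000e+00,  0.00000000e+00,  0.00000000e+00,
         1.00000000e+00]])}
side {'K': array([[455.7034699 ,   0.        , 252.69251544],
       [  0.        , 455.7034699 , 192.55326398],
       [  0.        ,   0.        ,   1.        ]]), 'T': array([[-0.98600947,  0.12563948, -0.10954469,  0.35852116],
       [-0.16637769, -0.70163563,  0.69283902,  1.00592727],
       [ 0.01018747,  0.70137163,  0.71272299,  1.05948983],
       [ 0.        ,  0.        ,  0.        ,  1.        ]])}
{'time': 0.1, 'qpos': array([-1.47599889e+00,  3.42627600e-01,  1.52493324e+00, -5.57674467e-06,
        1.27538426e+00, -1.45972333e-01]), 'qvel': array([-0.00163046, -0.00154676, -0.00232049, -0.00136637, -0.00158773,
       -0.00109671]), 'joint_efforts': array([ 1.18632732e-03, -4.32006419e+01, -2.44693583e+01,  7.18870433e-02,
        5.26256638e-02, -5.29671445e-05]), 'tool_pos': array([ 0.12518559, -0.50948127,  0.22612356]), 'tool_rot': array([-3.14025382e+00, -1.91442777e-04,  2.40771265e-01]), 'contact_force': array([ 0.05835653, -0.035884  ,  0.06381854]), 'torque': array([-0.05179302,  0.01631793, -0.03968128]), 'grip_force': 0.0, 'opening': 0.09190993196877105}
```

View pics/top0.png

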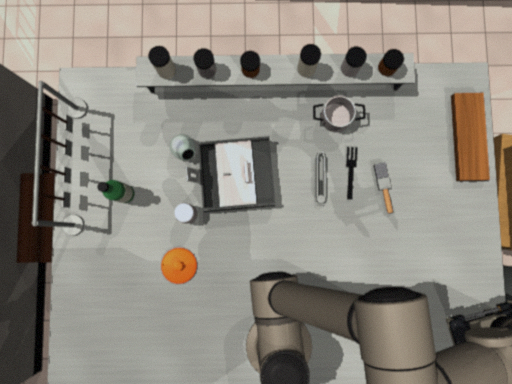

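View pics/side0.png

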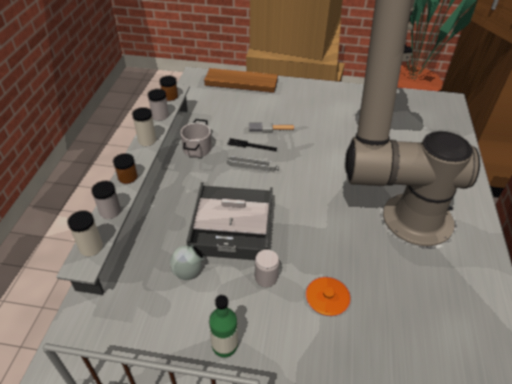

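Run:
```python
import cv2,numpy as np
a=cv2.imread('pics/top0.png')[125:220,165:345];a=cv2.resize(a,None,fx=4.4,fy=4.4,interpolation=cv2.INTER_CUBIC)
cv2.imwrite('pics/c1.png',a)
b=cv2.imread('pics/side0.png')[140:290,165:295];b=cv2.resize(b,None,fx=4,fy=4,interpolation=cv2.INTER_CUBIC)
cv2.imwrite('pics/c2.png',b)
```

```text
(no output)
```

View pics/c1.png

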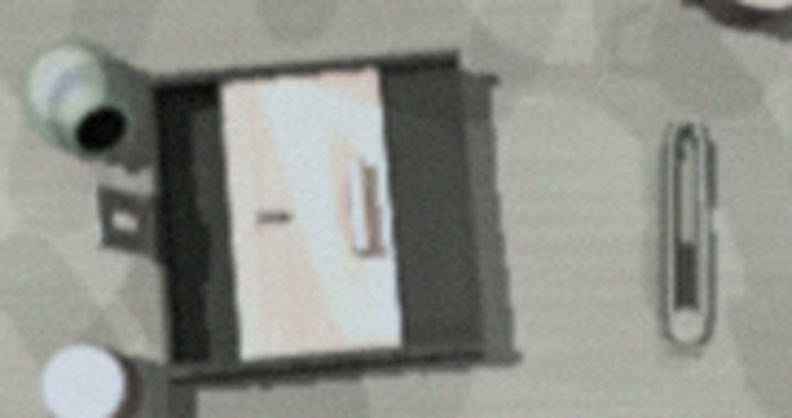

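View pics/c2.png

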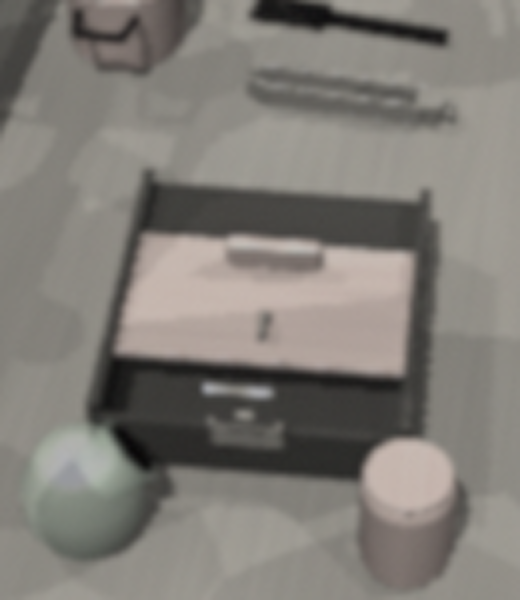

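Run:
```python
from h import *
def w(x,y,z): return onz('top',164.6+x/4.4,124.6+y/4.4,z)
def w2(x,y,z): return onz('side',164.6+x/4,139.6+y/4,z)
def show(l,p): print(l,np.round(p[:2]*1000,1))
C=[(220,83),(379,69),(401,345),(240,359)]
for c in C: show('cover',w(*c,.056))
for c in [(138,234),(415,250),(405,375),(115,355)]: show('coverS',w2(*c,.056))
for c in [(155,80),(458,53),(520,358),(172,382)]: show('rail',w(*c,.064))
show('barT',w(357,208,.08)); 
for c in [(229,238),(323,246)]: show('barS',w2(*c,.08))
show('staple',w(274,216,.069))
for c in [(686,122),(686,347)]: show('tongs',w(*c,.012))
for c in [(250,85),(455,112)]: show('tongsS',w2(*c,.012))
show('pig',w(75,100,.06));show('tin',w(83,385,.09))
for z in (.1,.11,.12,.13):
  show(z,w(102,218,z)); show(z,w2(238,389,z))
show('hinge',w(157,222,.062))
```

```text
cover [655.1 200. ]
cover [664.2  81.3]
cover [457.4  67.5]
cover [448.7 185.9]
coverS [669.6  82.6]
coverS [459.3  62.1]
coverS [448.9 184.2]
coverS [656.1 202.2]
rail [656.2 247.4]
rail [673.7  22.4]
rail [446.2 -19.2]
rail [432.  234.7]
barT [555.9  98.2]
barS [594.7  96.8]
barS [524.6  92.6]
staple [552.4 159.4]
tongs [ 629.9 -153.8]
tongs [ 456.4 -148.8]
tongsS [ 632.3 -148.5]
tongsS [ 453.2 -145.5]
pig [642.8 307.4]
tin [429.2 294.9]
0.1 [548.  280.2]
0.1 [554.  251.9]
0.11 [546.5 278.5]
0.11 [551.9 259.7]
0.12 [545.  276.8]
0.12 [549.9 267.6]
0.13 [543.5 275.1]
0.13 [547.9 275.5]
hinge [550.2 246.1]
```

move_arm --pt "28.9 40.4 0 -0.02 -1" --pt "28.9 40.4 0 -0.02 -1" --pt "28.9 40.4 0 -0.02 -1" --pt "28.9 40.4 0 -0.02 -1" --pt "28.9 40.4 0 -0.02 -1" --pt "28.9 40.4 0 -0.02 -1" --pt "28.9 40.4 0 -0.02 -1" --pt "28.9 40.4 0 -0.026 -1" --pt "28.9 40.4 0 0 -1" --pt "28.9 40.4 0 0 -1" --pt "28.9 40.4 0 0 -1" --pt "28.9 40.4 0 0 -1"

```text
time: 1.3
tool_pos: [0.4727, -0.023, 0.2266]
tool_rot: [3.141, 0.0, 0.075]
contact_force: [1.4, -0.0, 0.3]
opening: 0.0917
grip_force: 0.0
```

move_arm --pt "28.9 40.4 0 0 -1" --pt "28.9 40.4 -10 0 -1" --pt "28.9 40.4 -10 0 -1" --pt "0 0 -10 0 -1" --pt "0 0 0 0 -1" --pt "0 0 0 0 -1"

```text
time: 1.9
tool_pos: [0.5573, 0.0943, 0.1968]
tool_rot: [3.141, 0.001, 0.074]
contact_force: [0.4, -0.4, 0.1]
opening: 0.0918
grip_force: 0.0
```

move_arm --pt "0 0 -40 0 -1" --pt "0 0 -40 0 -1" --pt "0 0 -30 0 -1" --pt "0 0 -15 0 -1" --pt "0 0 -7 0 -1" --pt "0 0 0 0 -1"

```text
time: 2.5
tool_pos: [0.5578, 0.094, 0.0653]
tool_rot: [3.141, 0.0, 0.073]
contact_force: [1.3, -0.7, 1.1]
opening: 0.0917
grip_force: 0.0
```

move_arm --newtons 15 --pt "0 0 0 0 1" --pt "0 0 0 0 1" --pt "0 0 0 0 1" --pt "0 0 0 0 1" --pt "0 0 0 0 1" --pt "0 0 0 0 1" --pt "0 0 0 0 1"

```text
time: 3.2
tool_pos: [0.558, 0.0951, 0.065]
tool_rot: [3.142, 0.0, 0.075]
contact_force: [-0.6, -0.4, 0.3]
opening: 0.0404
grip_force: 0.0
```

move_arm --pt "0 0 0 0 1" --pt "0 0 0 0 1" --pt "0 0 0 0 1" --pt "0 0 0 0 1" --pt "0 0 0 0 1" --pt "0 0 0 0 1"

```text
time: 3.8
tool_pos: [0.5579, 0.0952, 0.065]
tool_rot: [-3.141, 0.0, 0.075]
contact_force: [0.5, 2.1, -0.2]
opening: 0.0117
grip_force: 15.0
```

move_arm --pt "0.75 -10 0 0 1" --pt "0.75 -10 0 0 1" --pt "0.75 -10 0 0 1" --pt "0.75 -10 0 0 1" --pt "0.75 -10 0 0 1" --pt "0.3 -4 0 0 1"

```text
time: 4.4
tool_pos: [0.562, 0.0396, 0.065]
tool_rot: [3.141, 0.0, 0.074]
contact_force: [-0.1, 0.6, -0.7]
opening: 0.0123
grip_force: 15.0
```

move_arm --pt "0.15 -2 0 0 1" --pt "0.15 -2 0 0 1" --pt "0.15 -2 0 0 1"

```text
time: 4.7
tool_pos: [0.5621, 0.0381, 0.0649]
tool_rot: [-3.137, 0.0, 0.074]
contact_force: [0.2, 20.9, 0.8]
opening: 0.0124
grip_force: 15.0
```

move_arm --pt "0.15 -2 0 0 1" --pt "0.15 -2 0 0 1"

```text
time: 4.9
tool_pos: [0.5622, 0.0374, 0.0649]
tool_rot: [-3.132, 0.0, 0.074]
contact_force: [-0.3, 30.9, -0.5]
opening: 0.013
grip_force: 15.0
```

move_arm --pt "-0.6 8 0 0 0.3" --pt "0 0 0 0 0.3" --pt "0 0 0 0 0.3" --pt "0 0 20 0 0.3" --pt "0 0 40 0 1" --pt "-2.4 32 30 0 1" --pt "-3.4 45 0 0 1" --pt "-3.4 45 0 0 1" --pt "-3.7 50 0 0 1" --pt "0 6 -20 0 1" --pt "0 0 -30 0 1" --pt "0 0 0 0 1"

```text
time: 6.1
tool_pos: [0.5469, 0.2161, 0.1014]
tool_rot: [3.14, 0.007, 0.075]
contact_force: [-0.5, 0.1, -0.8]
opening: 0.0003
grip_force: 0.0
```

Run:
```python
from h import *
print(monitor.observe()['tool_pos'])
b=snap('side','s1')[120:290,150:310];t=snap('top','t1')[120:220,165:345]
b=cv2.resize(b,None,fx=3,fy=3,interpolation=cv2.INTER_CUBIC)
cv2.imwrite('pics/s1c.png',b[...,::-1])
```

```text
[0.54687967 0.21609987 0.1014468 ]
```

View pics/s1c.png

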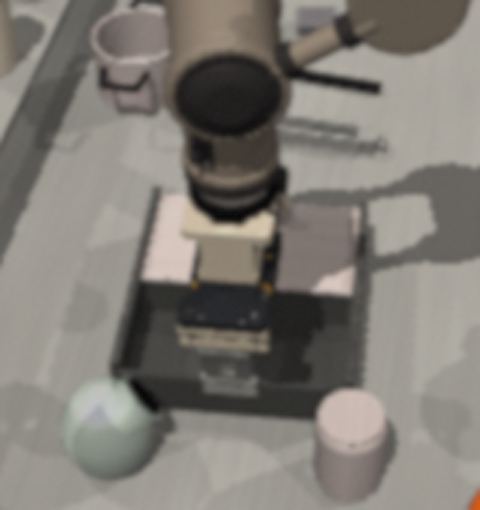

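move_arm --pt "-0.8 11 0 0 1" --pt "-0.8 11 0 0 1" --pt "-0.8 11 0 0 1" --pt "-0.8 11 0 0 1" --pt "-0.6 8 0 0 1" --pt "0 0 0 0 1"

```text
time: 6.8
tool_pos: [0.5452, 0.2704, 0.105]
tool_rot: [-3.141, -0.0, 0.076]
contact_force: [0.5, 0.5, -0.0]
opening: 0.0004
grip_force: 0.0
```

move_arm --pt "0 -10 20 0 1" --pt "0 -10 45 0 1" --pt "0 -40 25 0 -0.5" --pt "0 -48 0 -0.02 -0.5" --pt "0 -48 0 -0.02 -0.5" --pt "0 -48 0 -0.02 -0.5" --pt "0 -48 0 -0.02 -0.5" --pt "0 -48 0 -0.02 -0.5" --pt "0 -48 0 0 -0.5" --pt "0 -48 0 0 -0.5" --pt "-2 -24 -30 0 -0.5" --pt "0 0 -40 0 -0.5"

```text
time: 8.0
tool_pos: [0.5445, -0.1556, 0.1261]
tool_rot: [3.138, -0.005, -0.03]
contact_force: [0.1, 0.5, -1.1]
opening: 0.0684
grip_force: 0.0
```

Run:
```python
from h import *
s=monitor.observe();print(s['tool_pos'],s['tool_rot'],s['opening'])
w=snap('wrist','w1');snap('side','s2');print(vision.get_calibration('wrist'))
```

```text
[ 0.54453165 -0.1556364   0.12607647] [ 3.13839123 -0.00539928 -0.02964746] 0.0683960906516351
{'K': array([[297.31863964,   0.        , 257.17019947],
       [  0.        , 297.31863964, 193.26393861],
       [  0.        ,   0.        ,   1.        ]]), 'mount': array([[ 3.28109082e-04,  9.55539549e-01,  2.94862787e-01,
         7.96740212e-02],
       [ 9.99999929e-01, -2.58170549e-04, -2.76117883e-04,
         4.14764932e-04],
       [-1.87716670e-04,  2.94862857e-01, -9.55539565e-01,
        -1.58382254e-01],
       [ 0.00000000e+00,  0.00000000e+00,  0.00000000e+00,
         1.00000000e+00]])}
```

View pics/w1.png

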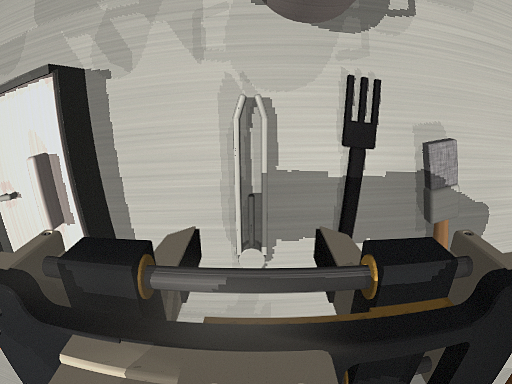

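```bash
cat >> h.py <<'E'
from scipy.spatial.transform import Rotation as R
def wz(s,u,v,z):
    c=vision.get_calibration('wrist');K=c['K'];M=c['mount']
    a=np.array([(u-K[0,2]),-(v-K[1,2])]);r=np.hypot(*a);th=r/K[0,0]
    d=np.array([*(a/r*np.sin(th)),-np.cos(th)])
    Rw=R.from_euler('xyz',s['tool_rot']).as_matrix()
    o=Rw@M[:3,3]+s['tool_pos'];d=Rw@M[:3,:3]@d
    return o+d*(z-o[2])/d[2]
E
python3 - <<'E'
from h import *
s=dict(tool_pos=[0.54453165,-0.1556364,0.12607647],tool_rot=[3.13839123,-0.00539928,-0.02964746])
for p in [(252,95),(251,264),(236,200),(267,200),(235,140),(266,140)]: print(p,np.round(wz(s,*p,.02)*1000,1))
E
```

```text
(252, 95) [ 633.1 -154.5   20. ]
(251, 264) [ 467.7 -147.9   20. ]
(236, 200) [ 537.1 -136.4   20. ]
(267, 200) [ 536.3 -165.4   20. ]
(235, 140) [ 593.4 -138.1   20. ]
(266, 140) [ 592.5 -165.8   20. ]
```

move_arm --pt "-1 4.5 -40 0 -0.5" --pt "0 0 -40 0 -0.5" --pt "0 0 -25 0 -0.5" --pt "0 0 -10 0 -0.5" --pt "0 0 0 0 -0.5" --pt "0 0 0 0 -0.5"

```text
time: 8.7
tool_pos: [0.5438, -0.1468, 0.0119]
tool_rot: [3.14, -0.003, -0.025]
contact_force: [0.1, -0.4, 0.4]
opening: 0.0689
grip_force: 0.0
```

move_arm --newtons 20 --pt "0 -3.5 -8 0 -0.5" --pt "0 0 0 0 1" --pt "0 0 0 0 1" --pt "0 0 0 0 1" --pt "0 0 0 0 1" --pt "0 0 0 0 1" --pt "0 0 0 0 1" --pt "0 0 0 0 1" --pt "0 0 0 0 1"

```text
time: 9.6
tool_pos: [0.5425, -0.1501, 0.0021]
tool_rot: [3.142, -0.0, -0.025]
contact_force: [-0.5, -0.0, 2.3]
opening: 0.0295
grip_force: 20.0
```

move_arm --pt "0 0 40 0 1" --pt "0 0 45 0 1" --pt "0 5 45 0 1" --pt "1 45 0 0.02 1" --pt "1 45 0 0.02 1" --pt "1 45 0 0.02 1" --pt "1 45 0 0.02 1" --pt "1 45 0 0.02 1" --pt "2 45 0 0 1" --pt "2 40 0 0 1" --pt "0 11 0 0 1" --pt "0 0 0 0 1"

```text
time: 10.8
tool_pos: [0.5509, 0.1775, 0.1315]
tool_rot: [3.141, 0.001, 0.078]
contact_force: [1.0, 0.6, -1.7]
opening: 0.0294
grip_force: 20.0
```

Run:
```python
from h import *
s=monitor.observe();print(s['tool_pos'],s['tool_rot'],s['opening'])
w=snap('wrist','w2');b=snap('side','s3')[120:290,150:310]
cv2.imwrite('pics/j.png',np.hstack([cv2.resize(w,(400,300)),cv2.resize(b,(282,300))])[...,::-1])
```

```text
[0.55090422 0.17745411 0.1314532 ] [3.14137985e+00 8.99371543e-04 7.78929441e-02] 0.02943010367670501
```

View pics/j.png

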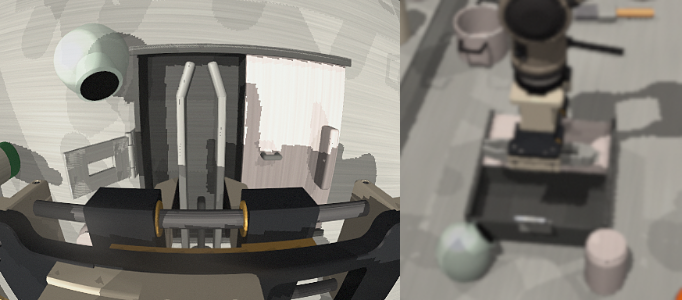

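move_arm --pt "0.5 -1 -30 0 1" --pt "0 0 -30 0 1" --pt "0 0 -25 0 1" --pt "0 0 -15 0 1" --pt "0 0 -10 0 1" --pt "0 0 -5 0 1" --pt "0 0 0 0 1"

```text
time: 11.6
tool_pos: [0.5521, 0.1741, 0.0169]
tool_rot: [3.141, 0.0, 0.074]
contact_force: [-0.8, -0.8, -1.4]
opening: 0.0299
grip_force: 20.0
```

move_arm --pt "0 0 -4 0 1" --pt "0 0 -3 0 1" --pt "0 0 0 0 1"

```text
time: 11.9
tool_pos: [0.5523, 0.1748, 0.0102]
tool_rot: [3.141, -0.001, 0.075]
contact_force: [-0.1, 0.0, -0.9]
opening: 0.0302
grip_force: 20.0
```

move_arm --pt "0 0 0 0 0.1" --pt "0 0 0 0 0.1" --pt "0 0 0 0 0.1" --pt "0 0 0 0 0.1" --pt "0 0 20 0 0.1" --pt "0 0 30 0 0.1" --pt "0 0 40 0 0.1" --pt "0 0 40 0 0.1" --pt "0 0 0 0 0.1"

```text
time: 12.8
tool_pos: [0.5551, 0.1757, 0.146]
tool_rot: [-3.14, -0.011, 0.075]
contact_force: [0.3, 0.4, 0.1]
opening: 0.0411
grip_force: 0.0
```

Run:
```python
from h import *
s=monitor.observe();print(s['tool_pos'],s['tool_rot'],s['opening'])
w=snap('wrist','w3')
cv2.imwrite('pics/w3.png',w[...,::-1])
```

```text
[0.55512405 0.17573379 0.14597603] [-3.1404477  -0.0110527   0.07508835] 0.04111325349091495
```

View pics/w3.png

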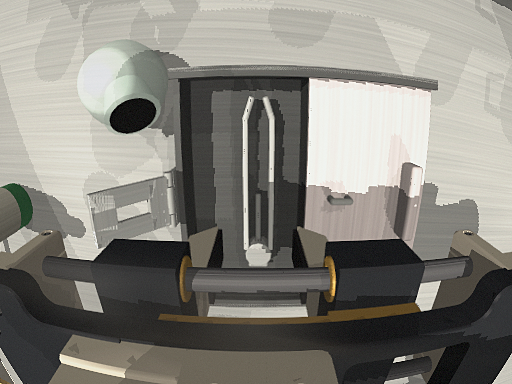

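move_arm --pt "2.5 -45 0 0 -0.3" --pt "3.5 -46 0 0 -0.3" --pt "3.5 -46 0 0 -0.3" --pt "0 0 -30 0 -0.3" --pt "0 0 -30 0 -0.3" --pt "0 0 -15 0 -0.3" --pt "0 0 0 0 -0.3"

```text
time: 13.55
tool_pos: [0.5588, 0.0379, 0.0615]
tool_rot: [-3.141, 0.007, 0.074]
contact_force: [0.1, 0.1, -0.2]
opening: 0.0598
grip_force: 0.0
```

move_arm --newtons 25 --pt "1 0.5 1 0 1" --pt "0 0 0 0 1" --pt "0 0 0 0 1" --pt "0 0 0 0 1" --pt "0 0 0 0 1" --pt "0 0 0 0 1" --pt "0 0 0 0 1" --pt "0 0 0 0 1" --pt "0 0 0 0 1"

```text
time: 14.45
tool_pos: [0.5625, 0.0384, 0.0662]
tool_rot: [3.142, -0.0, 0.075]
contact_force: [-0.9, 1.1, 2.3]
opening: 0.0119
grip_force: 25.0
```

move_arm --pt "-0.75 10 0 0 1" --pt "-0.75 10 0 0 1" --pt "-0.75 10 0 0 1" --pt "-0.75 10 0 0 1" --pt "-0.75 10 0 0 1" --pt "-0.75 10 0 0 1" --pt "-0.75 10 0 0 1" --pt "-0.75 10 0 0 1" --pt "-0.75 10 0 0 1" --pt "-0.75 10 0 0 1" --pt "-0.4 6 0 0 1" --pt "0 0 0 0 1"

```text
time: 15.65
tool_pos: [0.5546, 0.146, 0.0662]
tool_rot: [-3.141, -0.001, 0.076]
contact_force: [-0.1, 1.7, 5.4]
opening: 0.0118
grip_force: 25.0
```

move_arm --pt "-0.1 2 0 0 1" --pt "-0.1 2 0 0 1" --pt "-0.1 2 0 0 1" --pt "0 1 0 0 1" --pt "0 0 0 0 1"

```text
time: 16.15
tool_pos: [0.5544, 0.1481, 0.0662]
tool_rot: [3.136, 0.001, 0.075]
contact_force: [-0.8, -15.8, 7.5]
opening: 0.0118
grip_force: 25.0
```

move_arm --pt "0 -4.5 0 0 1" --pt "0 0 0 0 0.3" --pt "0 0 0 0 0.3" --pt "0 0 0 0 0.3" --pt "0 0 20 0 0.3" --pt "0 0 40 0 0.3" --pt "0 0 40 0 1" --pt "-1 20 10 0.14 1" --pt "-2 20 0 0.14 1" --pt "-2 20 0 0.14 1" --pt "-2 20 0 0.14 1" --pt "-2 20 0 0.14 1"

```text
time: 17.35
tool_pos: [0.5448, 0.2481, 0.1756]
tool_rot: [-3.141, 0.001, 0.781]
contact_force: [-0.1, 0.2, 0.1]
opening: 0.0005
grip_force: 0.0
```

move_arm --pt "-2 20 0 0.14 1" --pt "-2 20 0 0.14 1" --pt "-1 20 0 0.14 1" --pt "0 12 0 0.14 1" --pt "0 0 0 0.14 1" --pt "0 0 0 0.14 1" --pt "0 0 0 0.03 1" --pt "0 0 0 0 1"

```text
time: 18.15
tool_pos: [0.5398, 0.3193, 0.1755]
tool_rot: [-3.141, 0.0, 1.645]
contact_force: [1.0, 0.2, -0.5]
opening: 0.0008
grip_force: 0.0
```

Run:
```python
from h import *
s=monitor.observe();print(s['tool_pos'],s['tool_rot'],s['opening'])
b=snap('side','s4');t=snap('top','t4')
b=cv2.resize(b[130:330,150:310],(400,500),interpolation=cv2.INTER_CUBIC);t=cv2.resize(t[120:220,140:300],(400,250),interpolation=cv2.INTER_CUBIC)
t=np.vstack([t,np.zeros((250,400,3),np.uint8)])
cv2.imwrite('pics/j2.png',np.hstack([b,t])[...,::-1])
```

```text
[0.53983609 0.31926097 0.1754976 ] [-3.14072053e+00  2.57206525e-04  1.64547467e+00] 0.0007573200552436783
```

View pics/j2.png

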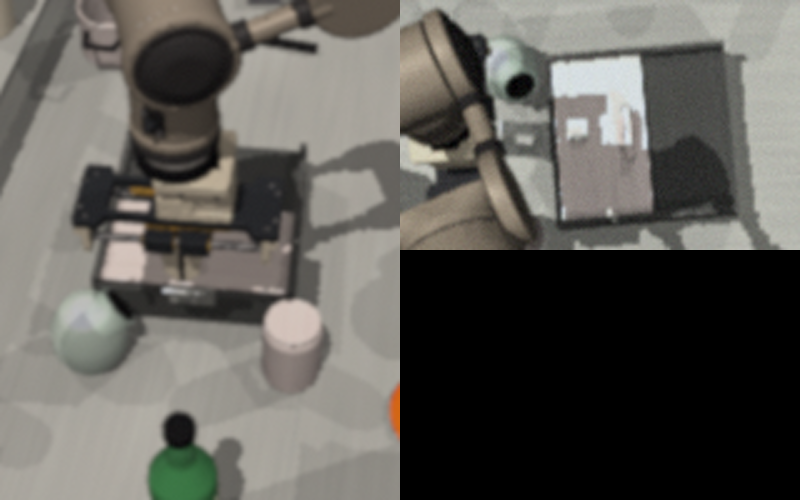

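move_arm --pt "-0.5 6 0 0 1" --pt "0 0 -30 0 1" --pt "0 0 -30 0 1" --pt "0 0 -15 0 1" --pt "0 0 -8 0 1" --pt "0 0 0 0 1"

```text
time: 18.85
tool_pos: [0.5393, 0.325, 0.092]
tool_rot: [-3.14, 0.001, 1.645]
contact_force: [0.5, -0.0, -0.8]
opening: 0.0006
grip_force: 0.0
```

move_arm --pt "0.8 -11 0 0 1" --pt "0.8 -11 0 0 1" --pt "0.8 -11 0 0 1" --pt "0.8 -11 0 0 1" --pt "0.8 -11 0 0 1" --pt "0.8 -11 0 0 1" --pt "0.8 -11 0 0 1"

```text
time: 19.55
tool_pos: [0.5453, 0.2469, 0.0929]
tool_rot: [-3.141, -0.0, 1.644]
contact_force: [-0.1, 1.7, 0.2]
opening: 0.0005
grip_force: 0.5
```

move_arm --pt "0.8 -11 0 0 1" --pt "0.8 -11 0 0 1" --pt "0.8 -11 0 0 1" --pt "0.8 -11 0 0 1" --pt "0.8 -11 0 0 1" --pt "0.6 -8 0 0 1" --pt "0 0 0 0 1"

```text
time: 20.25
tool_pos: [0.5501, 0.1837, 0.093]
tool_rot: [-3.142, 0.0, 1.643]
contact_force: [0.1, -0.2, 0.6]
opening: 0.0004
grip_force: 0.1
```

move_arm --pt "0 0 -6 0 1" --pt "0 0 -6 0 1" --pt "0 0 -6 0 1" --pt "0 0 -5 0 1" --pt "0 0 -3 0 1" --pt "0 0 0 0 1"

```text
time: 20.85
tool_pos: [0.5496, 0.185, 0.0663]
tool_rot: [-3.14, 0.0, 1.645]
contact_force: [-0.3, -0.2, 0.3]
opening: 0.0004
grip_force: 0.0
```

move_arm --pt "0 0 -2 0 1" --pt "0 0 -1 0 1" --pt "0 0 -1 0 1" --pt "0 0 -1 0 1" --pt "0 0 0 0 1"

```text
time: 21.35
tool_pos: [0.5503, 0.1851, 0.0643]
tool_rot: [3.14, -0.0, 1.645]
contact_force: [-4.7, -1.3, 14.7]
opening: -0.0
grip_force: 7.5
```

move_arm --pt "0 0 10 0 1" --pt "0 0 40 0 1" --pt "0 0 45 0 1" --pt "2 -45 20 0 1" --pt "0 -48 0 0 1" --pt "0 -48 0 0 1" --pt "0 -48 0 0 1" --pt "0 -48 0 0 1" --pt "0 -48 0 0 1" --pt "0 0 0 0 1"

```text
time: 22.35
tool_pos: [0.5519, -0.1058, 0.1772]
tool_rot: [3.141, 0.002, 1.639]
contact_force: [-0.3, 0.2, -0.6]
opening: 0.0005
grip_force: 0.0
```

Run:
```python
from h import *
b=snap('side','s5');t=snap('top','t5')
b=cv2.resize(b[130:330,150:310],(400,500),interpolation=cv2.INTER_CUBIC);t=cv2.resize(t[120:220,140:300],(400,250),interpolation=cv2.INTER_CUBIC)
t=np.vstack([t,np.zeros((250,400,3),np.uint8)])
cv2.imwrite('pics/j3.png',np.hstack([b,t])[...,::-1])
```

```text
(no output)
```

View pics/j3.png

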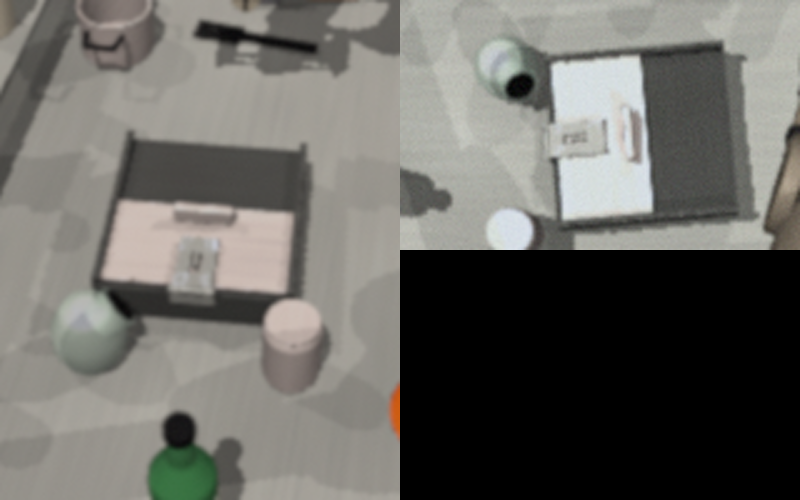

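The pictures show the cover shut and the hasp flat over the staple (side crop (195,265), top crop (577,138)). The pig, tin, oil, fork and pot are undisturbed.

```bash
python3 -c "
from cell import workorder; print(workorder.hand_in())"
```

```text
the job is handed in; nothing more can be done
None
```

The job is handed in at about 22 s of the 64 s: the tongs were set flat in the compartment, the cover pushed to its stop and the hasp pressed down over the staple. The last pictures show the cover shut and the hasp down. No bystander in view had shifted, but the brush and silicone lid were mostly out of those crops. The hand-in returned no verdict.

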